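# Hook the display arm into the slotted rack and press it home

## Task

Take the chrome bracket standing on the tiles, hook its two claws into the two slots of the upright under the little shelf, and press it down until it has pushed the grey locking shoe all the way down and sits locked. Leave it hanging there, and do not push the caddy, spray bottle, jar or scoop out of their places.

Things in the scene. Friction and masses are not known exactly. Their poses are not given: they have to be found in the camera images.
- bracket_grip (a point): Centre of the chrome bracket's grip bar, bracket about 220 g, standing on the tiles, this point 32 mm up. Axes: x towards the claws, z up. Bar 14 mm wide (y), 24 mm high, x -37 to +40 mm, free on both sides. Front end: a stop 10 mm high on the bar, a foot 34 mm wide under it. Back end: upright plate 36 mm wide, 5 mm thick, back face at x +45, z -32 to +28. While held it is not reported.
- bracket_claws (a point): Middle of the bracket's plate back face, midway between its claws (x +45, z -5 from the grip point; same axes). Two claws, one above the other, stick out 14 mm (x), 12 mm wide: a 6 mm thick stub with a lip hanging 12 mm below it, 8 mm gap between plate and lip. Upper claw z +7 (lip tip) to +25 mm from here, lower claw z -25 to -7.
- bracket_pad (a point): Centre of the flat press pad on top of the bracket's plate (x +36, z +28 from the grip point; same axes), 18 mm deep (x), 26 mm wide. Once hooked, press down here: pushing far out on the bar can make the claws bind.
- post: Fixed upright: two white columns, 64 mm wide in all, 300 mm high, a steel slotted strip between them. Origin at tile level under the strip's front face; x points into it, away from the bracket's side; z up. Columns' front faces lie 1 mm behind the strip's. Foot plate 6 mm thick, 130 mm wide, x -30 to +80 mm. Hooked and locked, the grip point is at x -45, y 0, height 83 to 101 mm (not known better).
- shelf_edge (a point): Middle of the lower front edge of the little fixed shelf on the upright: 60 mm in front of the strip's face, 300 mm above the tiles; shelf 150 mm wide. It is right above the work, so the tool must lean back 30 to 45 degrees from vertical to hook and to press.
- slots (a point): Point on the strip's front face (steel, 6 mm thick), 99 mm above the tiles. Two through slots, one above the other, 16 mm wide, 24 mm high, lower edges 32 mm apart. The strip is set up to 9 mm higher or lower than here, not reported: feel for it. Claws enter at 12 to 18 mm above locked height, else their tips meet steel 14 mm too early. Slots at mean height: locked claws point is 12 mm below here.
- shoe (a joint): Grey plastic locking shoe, 44 mm wide, sticking 12 mm out of the strip under the slots. The entered bracket drops 5 to 11 mm on to it, claws then hooked, and pushes it down 7 mm: 0 = up (start), 0.007 m = fully down, firm stop. It takes about 8 N, stays where it is left and carries the bracket's weight.
- caddy: Grey plastic caddy with sliding lid, 170 x 110 x 102 mm, origin under its centre. Leave alone.
- spray: Closed green spray bottle, 72 mm across, 212 mm high, origin under its centre. Leave alone.
- jar: Amber glass jar, 70 mm across, 95 mm high, origin under its centre. Leave alone.
- scoop: Red measuring scoop, cup 52 mm across and 32 mm high, origin under the cup, handle 114 mm long towards its -x. Leave alone.
- bracket: The same bracket as a whole: origin at the foot of its plate's back face, 45 mm behind (x) and 32 mm below the grip point; same axes.

How it is judged:
By the outcome, as a careful person would: the job done as asked, in the order asked, and still so for the second after the job is handed in, with the robot touching nothing.
It also fails if it takes over 58 s, if anything falls off the work surface, if the arm or the gripper's body presses on something with over 40 N, if the wrist force passes 120 N, or if a joint passes its speed limit or range.

## Robot

A 6-joint arm with a two-finger parallel gripper is mounted at the origin on the work surface. World frame = base frame: x ahead of the robot, y to its left, z up, the work surface at z = 0. Lengths are in m, angles in rad, forces in N, time in s.
With the tool pointing down it reaches from about 0.3 to 0.775 m from the base axis. Payload 14.6 kg.
Tool frame: the origin (TCP) lies at the very end of the fingers, on their centre line; the grasp point (between the pads) lies 19 mm behind it; z points along the fingers, x is the direction in which the jaws open and shut, and the axes are right-handed (so a half turn about z gives the same grasp; the last joint's range is limited). The gripper opens to 94 mm and grips with 3 to 60 N. Pads are 16 mm wide; open, the fingers measure 119 mm over their backs; the gripper's body (75 mm by 177 mm) begins 78 mm behind the grasp point.
Start: joints at [1.218, 0.3, 1.521, -0, 1.321, -0.067], TCP at [0.155, 0.528, 0.205] pointing down, gripper open.
Joint ranges: [-3.03, 3.03], [-0.79, 2.21], [0.23, 2.52], [-1.04, 4.18], [0, 3.07], [-2.55, 2.55]. Speed limits (rad/s): [2.22, 2.22, 2.57, 3.14, 3.14, 3.14].

## Interface

Orientations are given as [roll, pitch, yaw] about the fixed x, y, z axes, in that order (R = Rz(yaw) Ry(pitch) Rx(roll)).
In Python, from station import ctrl gives the robot as it stands.
- The arm moves only by the shell command python3 -m inch 'ROWS' [FORCE]. ROWS is JSON, one flat list of numbers, 7 for each row, row after row: the shift along the tool's x, y, z in cm, then the turn, a rotation vector about the tool's x, y, z in rad, then the opening, from 0 (shut) to 1 (fully open). In form: [tx, ty, tz, wx, wy, wz, claw, tx, ty, tz, wx, wy, wz, claw, ...]. A call has 1 to 20 rows; each row shifts and turns the commanded pose from where the row before left it, along the tool's axes as they then stand; what a row does not reach is not made up. A row lasts 1/8 s, in which the tool goes at most 62.5 mm and 10.7 degrees, less where a joint would pass 70% of its speed; a pose out of reach is approached as far as the arm can. A call is refused whole if a number of a shift passes 6.25 or a number of a turn 0.188, either way. A call with a gripper value outside its range is refused whole. The fingers move at their own pace and stop on an object; FORCE is the grip in N (left out, the last holds). Time passes only in rows, so rows that do not move let the fingers close. It gives the time, the measured TCP pose, the force and the opening at its end, in the units of the state.
- ctrl.get_obs(): the state, without advancing time (a new reading comes with each control period).
- ctrl.camera(name): name is "scene" or "side" or "wrist"; returns (picture, depth): 384x512x3 uint8, red, green, blue; 384x512 float32, m along the optical axis (not along the pixel's ray), 0 where there is no reading.
- ctrl.camera_params(name): a dict with "vertical_fov" (degrees; the focal length in pixels is half the picture's height over the tangent of half this angle, whatever the lens; pixels are square), "cx", "cy" (the principal point, pixels), "distortion" ([k1, k2, p1, p2, k3] as OpenCV has them; the pictures are not rectified), "camera_from_world" (4x4, takes a point from world to camera coordinates); the wrist camera has in their place "mount" (4x4, takes a point from camera to tool coordinates, whose origin is the TCP and whose axes are the tool frame's). Camera axes: x right, y down, z forward; pixel columns grow to the right and rows downward; lengths in m; the calibration is good to about 2 mm. A picture is of the moment at which its call begins: read the wrist's pose just before it. camera_params takes no time and is no camera call.
- ctrl.hand_in(): hands the job in, once; it reports no verdict.
Trained networks look in the newest picture that a camera, given by its name, has taken for a name from the list of things; names that differ only in an ending like _2 or _b are one class to them, and where a whole thing is asked for, a point or a joint stands for the part that bears it (a point fixed in the world has none). Each returns a list of dicts, best first, with "score" (0 to 1); they miss things now and then, are a little off and sometimes report something else, mostly with a low value. They report only what shows in the picture. A call takes as long as a camera call.
- ctrl.spot_in(camera, label): "bbox" ([centre column, centre row, width, height] in pixels, round what is visible of it).
- ctrl.place_of(camera, label): "centre" ([column, row] in pixels: a listed point, or the origin of a listed thing).
The state is a dict: "time_s": time; "qpos": joint angles; "joint_vel": joint speeds; "tau": joint torques, N m; "ee_pos": TCP position; "eef_rot": TCP orientation; "force": force on the tool from outside, world axes, zero at the start; "moment": the same for the moment, N m; "grip_width": finger opening in m.
Only numpy, scipy, OpenCV 4.12 (cv2) and the standard library are available. Lean on these libraries where they do the work, as an engineer would, in place of code of your own. Each camera call takes 0.05 s, during which the arm holds its last target. There are 200 camera calls.

## Working session

There is one attempt and no reset: what is moved stays moved. The work goes in short steps, Python scripts to look and compute and a shell command to move; the robot and the scene stay as the last step left them, time stands still between calls to the robot, and variables do not carry over. Pictures are saved under pics/ and viewed, about 8 in all and at most 12, crops included, and the job is handed in when it is done.

```bash
ls; mkdir -p pics; cat > h.py <<'E'
import numpy as np, cv2
from station import ctrl
from scipy.spatial.transform import Rotation as R
def cam(name):
    o=ctrl.get_obs(); im,d=ctrl.camera(name); p=ctrl.camera_params(name)
    f=im.shape[0]/2/np.tan(np.radians(p["vertical_fov"])/2)
    K=np.array([[f,0,p["cx"]],[0,f,p["cy"]],[0,0,1]]); D=np.array(p["distortion"],float)
    if "mount" in p:
        T=np.eye(4);T[:3,:3]=R.from_euler('xyz',o["eef_rot"]).as_matrix();T[:3,3]=o["ee_pos"]
        W=T@np.array(p["mount"])
    else: W=np.linalg.inv(np.array(p["camera_from_world"]))
    return im,d,K,D,W
def ray(c,K,D,W):
    u=cv2.undistortPoints(np.array([[c]],float),K,D)[0,0]
    return W[:3,3],W[:3,:3]@np.array([u[0],u[1],1.])
def atz(c,z,K,D,W):
    o,r=ray(c,K,D,W); return o+r*(z-o[2])/r[2]
def atd(c,d,K,D,W):
    o,r=ray(c,K,D,W); return o+r*d
def tri(rays):
    A=np.zeros((3,3));b=np.zeros(3)
    for o,r in rays:
        r=r/np.linalg.norm(r);P=np.eye(3)-np.outer(r,r);A+=P;b+=P@o
    return np.linalg.solve(A,b)
def proj(p,K,D,W):
    C=np.linalg.inv(W); return cv2.projectPoints(np.array([p],float),cv2.Rodrigues(C[:3,:3])[0],C[:3,3],K,D)[0][0,0]
E
python3 - <<'E'
from h import *
L=dict(bracket_grip=.032,bracket_claws=.027,bracket_pad=.06,bracket=0,post=0,shelf_edge=.3,slots=.099,shoe=None,caddy=0,spray=0,jar=0,scoop=0)
np.set_printoptions(precision=4,suppress=True)
c={}
for n in("scene","side"):
    c[n]=cam(n); cv2.imwrite(f"pics/{n}0.png",c[n][0][:,:,::-1])
    print(n,'cam at',c[n][4][:3,3])
    for l,z in L.items():
        for r in ctrl.place_of(n,l)[:2]:
            print(n,l,round(r["score"],2),np.round(r["centre"],1), atz(r["centre"],z,*c[n][2:]) if z is not None else '')
a=np.hstack([c["scene"][0],c["side"][0]])[:,:,::-1]
cv2.imwrite("pics/both.png",cv2.resize(a,(800,300)))
E
```

```text
pics
scene cam at [1.1742 0.4886 1.0342]
scene bracket_grip 0.64 [207.5 172.8] [ 0.5048 -0.1918  0.032 ]
scene bracket_claws 0.7 [213.9 178.6] [ 0.51   -0.1559  0.027 ]
scene bracket_pad 0.72 [208.5 173.7] [ 0.5248 -0.1668  0.06  ]
scene bracket 0.48 [210.6 185.3] [ 0.5266 -0.161   0.    ]
scene shelf_edge 0.56 [254.9 148.5] [0.5228 0.0391 0.3   ]
scene shelf_edge 0.34 [207.3 242.3] [0.859  0.1388 0.3   ]
scene slots 0.61 [265.1 203.8] [0.5434 0.1003 0.099 ]Traceback (most recent call last):
  File "<stdin>", line 9, in <module>
ValueError: it knows: bracket, bracket_claws, bracket_grip, bracket_pad, caddy, jar, post, scoop, shelf_edge, slots, spray
```

```bash
python3 - <<'E'
from h import *
L=dict(bracket_grip=.032,bracket_claws=.027,bracket_pad=.06,bracket=0,post=0,shelf_edge=.3,slots=.099,caddy=0,spray=0,jar=0,scoop=0)
np.set_printoptions(precision=4,suppress=True)
c={};px={}
for n in("scene","side"):
    c[n]=cam(n)
    print(n,'cam at',c[n][4][:3,3])
    for l,z in L.items():
        for i,r in enumerate(ctrl.place_of(n,l)[:2]):
            print(n,l,round(r["score"],2),np.round(r["centre"],1), atz(r["centre"],z,*c[n][2:]))
            if i==0: px[n,l]=r["centre"]
for l in L:
    if ("scene",l) in px and ("side",l) in px: print('tri',l,tri([ray(px[n,l],*c[n][2:]) for n in c]))
a=np.hstack([c["scene"][0],c["side"][0]])[:,:,::-1]
cv2.imwrite("pics/both.png",cv2.resize(a,(800,300),interpolation=cv2.INTER_AREA))
E
```

```text
scene cam at [1.1742 0.4886 1.0342]
scene bracket_grip 0.72 [205.9 169.8] [ 0.4963 -0.2072  0.032 ]
scene bracket_claws 0.7 [213.5 178.3] [ 0.5098 -0.1581  0.027 ]
scene bracket_pad 0.61 [209.1 170.5] [ 0.5109 -0.1757  0.06  ]
scene bracket 0.46 [212.2 185.3] [ 0.5229 -0.1561  0.    ]
scene post 0.56 [264.2 225.7] [0.5594 0.1124 0.    ]
scene slots 0.59 [263.2 205.5] [0.5531 0.0993 0.099 ]
scene caddy 0.86 [354.9 242.4] [0.4327 0.4038 0.    ]
scene caddy 0.3 [265.3 204.9] [0.4805 0.0628 0.    ]
scene spray 0.72 [330.  281.5] [0.6129 0.4029 0.    ]
scene jar 0.56 [171.9 212.4] [ 0.7097 -0.1895  0.    ]
scene jar 0.19 [207.4 170.4] [ 0.4736 -0.2224  0.    ]
scene scoop 0.93 [207.8 243.8] [0.7337 0.0011 0.    ]
side cam at [ 0.3552 -0.7641  0.9238]
side bracket_grip 0.72 [256.4 320.5] [ 0.5169 -0.1702  0.032 ]
side bracket_grip 0.65 [248.1 331.3] [ 0.4926 -0.193   0.032 ]
side bracket_claws 0.58 [255.7 315.7] [ 0.5195 -0.154   0.027 ]
side bracket_claws 0.18 [242.6 217. ] [0.5638 0.1659 0.027 ]
side bracket_pad 0.75 [255.3 313.9] [ 0.5137 -0.1717  0.06  ]
side bracket 0.96 [253.5 328.5] [ 0.5111 -0.1682  0.    ]
side post 0.67 [240.3 245.2] [ 0.5397  0.0898 -0.    ]
side shelf_edge 0.9 [241.1 167.5] [0.5319 0.0337 0.3   ]
side slots 0.79 [245.7 213.6] [0.5575 0.1016 0.099 ]
side caddy 0.83 [187.5 175.3] [0.4464 0.4175 0.    ]
side jar 0.87 [341.2 326.2] [ 0.7053 -0.2111  0.    ]
side scoop 0.84 [318.9 262.7] [ 0.7205 -0.0175  0.    ]
tri bracket_grip [ 0.513  -0.1884  0.0583]
tri bracket_claws [ 0.5162 -0.1558  0.0324]
tri bracket_pad [ 0.5131 -0.1737  0.063 ]
tri bracket [ 0.5143 -0.1622 -0.011 ]
tri post [ 0.5454  0.1061 -0.0196]
tri slots [0.556  0.1    0.1015]
tri caddy [0.4437 0.4039 0.0123]
tri jar [ 0.707  -0.2006 -0.0136]
tri scoop [ 0.7269 -0.0057 -0.0149]
```

View pics/both.png

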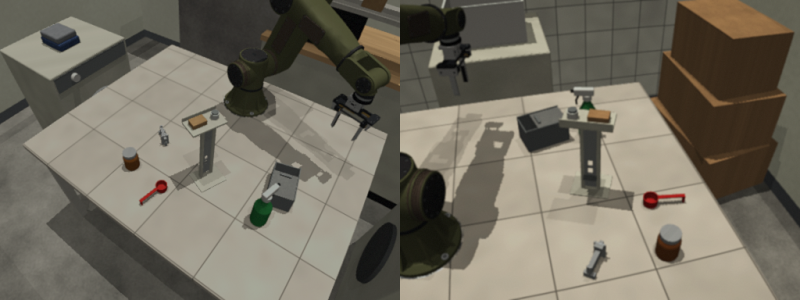

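The left (scene) half shows the bracket at about (163,133), with the post and shelf at about (205,145). In the right (side) half the bracket is at about (595,258) and the slots at about (590,160). Next I'll check the tool state and then swing over to the bracket.

```bash
cat >> h.py <<'E'
np.set_printoptions(precision=4,suppress=True)
def tilt(yaw,lean):  # tool leaning back from direction yaw; returns R (jaw x = +-left of heading)
    x=np.array([np.cos(yaw),np.sin(yaw),0]);z=np.cos(lean)*np.array([0,0,-1.])+np.sin(lean)*x
    y0=np.array([-np.sin(yaw),np.cos(yaw),0])
    return [np.column_stack([s*y0,np.cross(z,s*y0),z]) for s in(1,-1)]
def plan(p,Rt=None,frm=None,off=0.):
    "shift (cm) in current tool axes to bring TCP to p, then rotvec in tool axes"
    o=frm or ctrl.get_obs();R0=R.from_euler('xyz',o["eef_rot"])
    t=R0.inv().apply(np.array(p)-o["ee_pos"])*100
    w=(R0.inv()*R.from_matrix(Rt)).as_rotvec() if Rt is not None else np.zeros(3)
    print('pos',o["ee_pos"],'rot',o["eef_rot"]);print('shift cm',t,'rows>=',np.linalg.norm(t)/6.25,'| turn',w,'rows>=',np.linalg.norm(w)/.186)
E
python3 - <<'E'
from h import *
o=ctrl.get_obs();print(o); print(ctrl.camera_params("wrist"))
plan([.3,.1,.4]); plan([.40,-.2,.34])
for lean in(0,.6):
  for Rt in tilt(1.15,lean): plan([.4,-.2,.34],Rt)
E
```

```text
{'time_s': 1.6, 'qpos': array([ 1.2184,  0.2999,  1.521 ,  0.    ,  1.3207, -0.0666]), 'joint_vel': array([-0.001 , -0.0009,  0.0002,  0.0004,  0.0011,  0.0001]), 'tau': array([ -0.0009, -53.1663, -35.2903,   0.0708,   0.0214,   0.    ]), 'ee_pos': array([0.155 , 0.5277, 0.2054]), 'eef_rot': array([-3.1416,  0.    ,  1.285 ]), 'force': array([-0.3222,  0.2185, -0.1458]), 'moment': array([-0.0355,  0.0112, -0.0087]), 'grip_width': 0.09392293324059607}
{'vertical_fov': 68.54645153953086, 'cx': 258.7275714479103, 'cy': 193.20172108698537, 'distortion': array([-0.0555,  0.    ,  0.    ,  0.    ,  0.    ]), 'mount': array([[ 1.    , -0.0006,  0.0004, -0.0008],
       [ 0.0005,  0.9625,  0.2711, -0.0795],
       [-0.0005, -0.2711,  0.9625, -0.1788],
       [ 0.    ,  0.    ,  0.    ,  1.    ]])}
pos [0.155  0.5277 0.2054] rot [-3.1416  0.      1.285 ]
shift cm [-36.9474  25.9648 -19.4546] rows>= 7.867314319970925 | turn [0. 0. 0.] rows>= 0.0
pos [0.155  0.5277 0.2054] rot [-3.1416  0.      1.285 ]
shift cm [-62.9114  44.0164 -13.4541] rows>= 12.472107458611639 | turn [0. 0. 0.] rows>= 0.0
pos [0.155  0.5277 0.2054] rot [-3.1416  0.      1.285 ]
shift cm [-62.9114  44.0164 -13.4541] rows>= 12.472107458611639 | turn [-0.      0.     -1.4358] rows>= 7.719243518070878
pos [0.155  0.5277 0.2054] rot [-3.1416  0.      1.285 ]
shift cm [-62.9114  44.0164 -13.4541] rows>= 12.472107458611639 | turn [0.     0.     1.7058] rows>= 9.171039568353631
pos [0.155  0.5277 0.2054] rot [-3.1416  0.      1.285 ]
shift cm [-62.9114  44.0164 -13.4541] rows>= 12.472107458611639 | turn [-0.4921  0.4298 -1.3893] rows>= 8.25420172644667
pos [0.155  0.5277 0.2054] rot [-3.1416  0.      1.285 ]
shift cm [-62.9114  44.0164 -13.4541] rows>= 12.472107458611639 | turn [0.4455 0.5101 1.6489] rows>= 9.583677297687473
```

```bash
python3 - <<'E'
from h import *
for s in(0,1):
  for yaw in (.9,1.15,1.4):
   for q1 in(-.5,-.2):
    for q23 in(1.5,2.0):
      M=(R.from_euler('y',-q23)*R.from_euler('z',-q1)*R.from_matrix(tilt(yaw,.65)[s])*R.from_euler('z',-np.pi))
      print(s,yaw,q1,q23,M.as_euler('ZYZ'))
E
```

```text
0 0.9 -0.5 1.5 [ 0.6398  1.5245 -2.9627]
0 0.9 -0.5 2.0 [0.7192 1.132  2.9988]
0 0.9 -0.2 1.5 [ 0.5855  1.3515 -2.716 ]
0 0.9 -0.2 2.0 [ 0.7243  0.951  -3.0475]
0 1.15 -0.5 1.5 [0.6518 1.6751 3.1215]
0 1.15 -0.5 2.0 [0.6815 1.2789 2.8129]
0 1.15 -0.2 1.5 [ 0.6338  1.4948 -2.9225]
0 1.15 -0.2 2.0 [0.7234 1.102  3.0368]
0 1.4 -0.5 1.5 [0.6332 1.825  2.9187]
0 1.4 -0.5 2.0 [0.6182 1.4168 2.6276]
0 1.4 -0.2 1.5 [ 0.6518  1.6448 -3.1219]
0 1.4 -0.2 2.0 [0.6912 1.2501 2.8498]
1 0.9 -0.5 1.5 [0.6398 1.5245 0.1789]
1 0.9 -0.5 2.0 [ 0.7192  1.132  -0.1428]
1 0.9 -0.2 1.5 [0.5855 1.3515 0.4256]
1 0.9 -0.2 2.0 [0.7243 0.951  0.0941]
1 1.15 -0.5 1.5 [ 0.6518  1.6751 -0.0201]
1 1.15 -0.5 2.0 [ 0.6815  1.2789 -0.3287]
1 1.15 -0.2 1.5 [0.6338 1.4948 0.2191]
1 1.15 -0.2 2.0 [ 0.7234  1.102  -0.1048]
1 1.4 -0.5 1.5 [ 0.6332  1.825  -0.2229]
1 1.4 -0.5 2.0 [ 0.6182  1.4168 -0.514 ]
1 1.4 -0.2 1.5 [0.6518 1.6448 0.0197]
1 1.4 -0.2 2.0 [ 0.6912  1.2501 -0.2918]
```

```bash
python3 -m inch '[-3.7,2.6,-1.95,0,0,0,1, -3.7,2.6,-1.95,0,0,0,1, -3.7,2.6,-1.95,0,0,0,1, -3.7,2.6,-1.95,0,0,0,1, -3.7,2.6,-1.95,0,0,0,1, -3.7,2.6,-1.95,0,0,0,1, -3.7,2.6,-1.95,0,0,0,1, -3.7,2.6,-1.95,0,0,0,1, -3.7,2.6,-1.95,0,0,0,1, -3.7,2.6,-1.95,0,0,0,1]'
python3 -m inch '[0,0,0,0,0,0.182,1, 0,0,0,0,0,0.182,1, 0,0,0,0,0,0.182,1, 0,0,0,0,0,0.182,1, 0,0,0,0,0,0.182,1, 0,0,0,0,0,0.182,1, 0,0,0,0,0,0.182,1, 0,0,0,0,0,0.182,1, 3.1,3.25,1.5,0,0,0,1, 3.1,3.25,1.5,0,0,0,1, 3.1,3.25,1.5,0,0,0,1, 3.1,3.25,1.5,0,0,0,1, 3.1,3.25,1.5,0,0,0,1, 3.1,3.25,1.5,0,0,0,1, 3.1,3.25,1.5,0,0,0,1, 3.1,3.25,1.5,0,0,0,1, 0,0,0,0,0,0,1]'
python3 - <<'E'
from h import *
print(ctrl.get_obs()["qpos"])
c=cam("wrist"); cv2.imwrite("pics/w1.png",c[0][:,:,::-1]); np.savez('w1.npz',im=c[0],d=c[1],K=c[2],D=c[3],W=c[4])
for l,z in dict(bracket_grip=.032,bracket_claws=.027,bracket_pad=.06,bracket=0).items():
  for r in ctrl.place_of("wrist",l)[:2]: print(l,r["score"],r["centre"],atz(r["centre"],z,*c[2:]))
E
```

```text
time_s: 2.85
ee_pos: [0.3002, 0.098, 0.4013]
eef_rot: [3.141, -0.0, 1.285]
force: [1.1, 0.7, 0.2]
grip_width: 0.0937
time_s: 4.97
ee_pos: [0.5006, -0.2007, 0.2782]
eef_rot: [-3.141, 0.004, -0.173]
force: [-0.4, -0.1, 0.0]
grip_width: 0.0938
[-0.4491  0.2327  1.4377 -0.0001  1.4749 -0.2761]
bracket_grip 0.68 [253.7, 164.7] [ 0.4922 -0.1951  0.032 ]
bracket_claws 0.57 [263.7, 142.2] [ 0.5129 -0.1647  0.027 ]
bracket_pad 0.97 [264.5, 147.7] [ 0.5128 -0.1693  0.06  ]
```

View pics/w1.png

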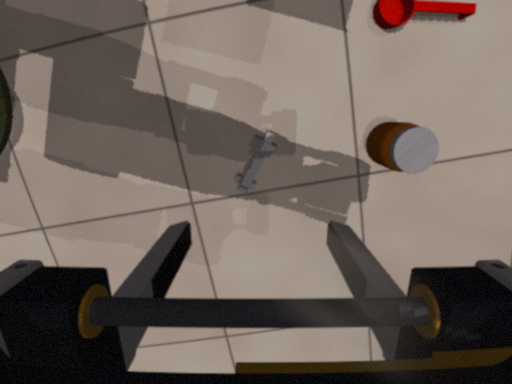

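The wrist picture shows the bracket running from its foot at about (246,184) to the plate and claws at about (269,135). I'll take its axis from the depth points.

```bash
python3 - <<'E'
from h import *
a=np.load('w1.npz');d=a['d'];K,D,W=a['K'],a['D'],a['W']
v,u=np.mgrid[110:210,225:300]
un=cv2.undistortPoints(np.stack([u.ravel(),v.ravel()],1)[:,None].astype(float),K,D)[:,0]
dd=d[110:210,225:300].ravel()
P=(np.c_[un,np.ones(len(un))]*dd[:,None])@W[:3,:3].T+W[:3,3]
ok=dd>0
print('floor z',np.median(P[ok&(u.ravel()<235),2]))
B=P[ok&(P[:,2]>.02)]
print(len(B)); q=B[:,:2].mean(0)
x=np.linalg.svd(B[:,:2]-q)[2][0]; x*=np.sign(x[1]); y=np.array([-x[1],x[0]])
s=(B[:,:2]-q)@x;t=(B[:,:2]-q)@y
print('yaw',np.arctan2(x[1],x[0]),'mean',q,'s',s.min(),s.max())
for lo in np.arange(-.06,.06,.006):
  m=(s>lo)&(s<lo+.006)
  if m.sum()>2: print('%.3f'%lo,m.sum(),'t %.4f %.4f'%(t[m].min(),t[m].max()),'zmed %.3f zmax %.3f'%(np.median(B[m,2]),B[m,2].max()), 'mid',q+x*(lo+.003)+y*(t[m].min()+t[m].max())/2)
b=(s>-.03)&(s<.012)&(B[:,2]>.036)&(B[:,2]<.05)
x2=np.linalg.svd(B[b,:2]-B[b,:2].mean(0))[2][0]; print('bar yaw',np.arctan2(*(x2*np.sign(x2[1]))[::-1]),B[b,:2].mean(0))
E
```

```text
floor z -0.0003264851777188271
849
yaw 0.933139061989537 mean [ 0.4986 -0.1863] s -0.051578600090537684 0.04412045961933612
-0.054 34 t -0.0165 0.0164 zmed 0.052 zmax 0.054 mid [ 0.4682 -0.2274]
-0.048 67 t -0.0157 0.0156 zmed 0.044 zmax 0.054 mid [ 0.4718 -0.2225]
-0.042 41 t -0.0075 0.0163 zmed 0.043 zmax 0.046 mid [ 0.4718 -0.2151]
-0.036 40 t -0.0075 0.0064 zmed 0.043 zmax 0.046 mid [ 0.4794 -0.2132]
-0.030 40 t -0.0074 0.0064 zmed 0.043 zmax 0.045 mid [ 0.4829 -0.2083]
-0.024 39 t -0.0074 0.0064 zmed 0.043 zmax 0.045 mid [ 0.4865 -0.2035]
-0.018 42 t -0.0074 0.0065 zmed 0.044 zmax 0.045 mid [ 0.49   -0.1987]
-0.012 41 t -0.0073 0.0065 zmed 0.044 zmax 0.045 mid [ 0.4935 -0.1938]
-0.006 41 t -0.0072 0.0065 zmed 0.044 zmax 0.046 mid [ 0.4971 -0.189 ]
-0.000 42 t -0.0072 0.0065 zmed 0.044 zmax 0.045 mid [ 0.5006 -0.1842]
0.006 31 t -0.0072 0.0116 zmed 0.044 zmax 0.058 mid [ 0.5022 -0.1778]
0.012 75 t -0.0130 0.0123 zmed 0.060 zmax 0.061 mid [ 0.5078 -0.1745]
0.018 80 t -0.0129 0.0123 zmed 0.060 zmax 0.062 mid [ 0.5113 -0.1697]
0.024 115 t -0.0179 0.0176 zmed 0.060 zmax 0.062 mid [ 0.5148 -0.1648]
0.030 65 t -0.0178 0.0160 zmed 0.051 zmax 0.060 mid [ 0.5189 -0.1604]
0.036 37 t -0.0058 0.0057 zmed 0.051 zmax 0.053 mid [ 0.5218 -0.1551]
0.042 19 t -0.0062 0.0057 zmed 0.052 zmax 0.055 mid [ 0.5256 -0.1503]
bar yaw 0.9367521689009097 [ 0.4931 -0.1943]
```

```bash
python3 - <<'E'
from h import *
yaw=.935;x=np.array([np.cos(yaw),np.sin(yaw),0])
g=np.array([.4903,-.1982,.032]);Rt=tilt(yaw,.68)[1];z=Rt[:,2]
plan(g+.019*z-.10*z,Rt)
for n in("side","scene"):
  im,d,K,D,W=cam(n);np.savez(n+'.npz',im=im,d=d,K=K,D=D,W=W)
  v,u=np.mgrid[0:384,0:512]
  un=cv2.undistortPoints(np.stack([u.ravel(),v.ravel()],1)[:,None].astype(float),K,D)[:,0]
  P=(np.c_[un,np.ones(len(un))]*d.ravel()[:,None])@W[:3,:3].T+W[:3,3]
  m=(d.ravel()>0)&(np.linalg.norm(P[:,:2]-[.556,.1],axis=1)<.08)&(P[:,2]>.03)&(P[:,2]<.28)
  B=P[m];print(n,len(B))
  # plane fit by RANSAC for faces
  rng=np.random.default_rng(0);rest=B
  for k in range(3):
    best=None
    for i in range(400):
      a,b=rest[rng.choice(len(rest),2,False)][:,:2]; t=b-a
      if np.linalg.norm(t)<.015: continue
      nn=np.array([-t[1],t[0]])/np.linalg.norm(t); r=abs((rest[:,:2]-a)@nn)<.002
      if best is None or r.sum()>best.sum(): best=r
    S=rest[best];c=S[:,:2].mean(0);vt=np.linalg.svd(S[:,:2]-c,full_matrices=False)[2];w=(S[:,:2]-c)@vt[0]
    print(' face',best.sum(),'mid',c+vt[0]*(np.percentile(w,1)+np.percentile(w,99))/2,'width',np.percentile(w,99)-np.percentile(w,1),'dir',vt[0],'z',S[:,2].min(),S[:,2].max(),'rms',((S[:,:2]-c)@vt[1]).std())
    rest=rest[~best]
    if len(rest)<50:break
im=np.load('side.npz')['im'];cv2.imwrite("pics/side_crop.png",cv2.resize(im[130:270,190:300,::-1],None,fx=4,fy=4,interpolation=cv2.INTER_CUBIC))
E
```

```text
pos [ 0.5002 -0.1983  0.2814] rot [ 3.1413 -0.0013 -0.1702]
shift cm [-3.29    4.6986 18.6346] rows>= 3.119587940026145 | turn [0.6675 0.1569 0.4478] rows>= 4.403157672579802
side 466
 face 256 mid [0.5486 0.0949] width 0.06267843621740074 dir [-0.9247  0.3808] z 0.03003650213975817 0.12135925015328675 rms 0.0010838389132581637
 face 65 mid [0.5436 0.084 ] width 0.04170258788714932 dir [ 0.9112 -0.412 ] z 0.05837374072106005 0.07499419302325416 rms 0.0010309358560618431
 face 57 mid [0.549  0.0978] width 0.06330679095281208 dir [ 0.9201 -0.3916] z 0.030883058966932775 0.11460761004318498 rms 0.0008079141818538682
scene 919
 face 430 mid [0.5586 0.0979] width 0.053526790030139035 dir [ 0.9205 -0.3907] z 0.03099180599631257 0.2792369924710235 rms 0.0009286227520922715
 face 292 mid [0.5571 0.1081] width 0.06463961345375373 dir [ 0.9234 -0.3839] z 0.031222054915774455 0.27987820903999094 rms 0.0010094622340517242
 face 95 mid [0.5604 0.1019] width 0.05448890833781042 dir [ 0.9329 -0.3601] z 0.031687360114204255 0.2787566584433444 rms 0.0011263287513353125
```

View pics/side_crop.png

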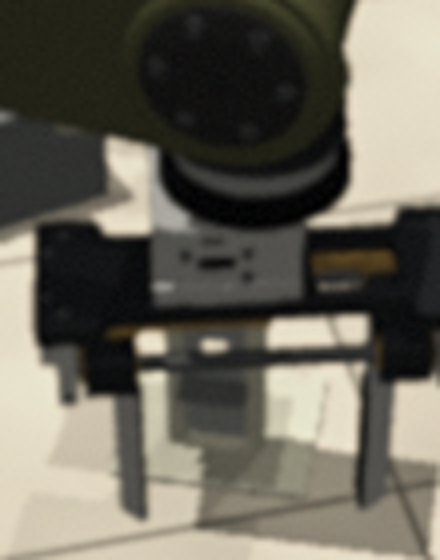

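The side crop is mostly hidden by the gripper; the upper slot just shows at crop pixel (213,345). I'll measure the slots later with the wrist camera. Now I go to the pregrasp.

```bash
python3 -m inch '[-0.66,0.94,3.73,0,0,0,1, -0.66,0.94,3.73,0,0,0,1, -0.66,0.94,3.73,0,0,0,1, -0.66,0.94,3.73,0,0,0,1, -0.66,0.94,3.73,0,0,0,1, 0,0,0,0.1335,0.0314,0.0896,1, 0,0,0,0.1335,0.0314,0.0896,1, 0,0,0,0.1335,0.0314,0.0896,1, 0,0,0,0.1335,0.0314,0.0896,1, 0,0,0,0.1335,0.0314,0.0896,1, 0,0,0,0,0,0,1, 0,0,0,0,0,0,1]' 50
python3 - <<'E'
from h import *
yaw=.935;g=np.array([.4903,-.1982,.032]);Rt=tilt(yaw,.68)[1];z=Rt[:,2]
plan(g+.019*z,Rt);o=ctrl.get_obs();print(o["qpos"],o["force"])
E
```

```text
time_s: 6.82
ee_pos: [0.4601, -0.2397, 0.0944]
eef_rot: [-2.465, -0.0, -0.634]
force: [-0.0, 0.4, -0.5]
grip_width: 0.094
pos [ 0.4601 -0.2397  0.0944] rot [-2.4648 -0.0002 -0.6345]
shift cm [-0.0246 -0.0959  9.9768] rows>= 1.5963727944723718 | turn [0.0032 0.0006 0.0012] rows>= 0.018441182596127887
[-0.8783  0.4464  1.7596  0.7031  1.2228 -0.5903] [-0.0195  0.3543 -0.4954]
```

```bash
python3 -m inch '[0,-0.02,2.5,0,0,0,1, 0,-0.02,2.5,0,0,0,1, 0,-0.02,2.5,0,0,0,1, 0,-0.02,1.5,0,0,0,1, 0,-0.02,0.97,0,0,0,1, 0,0,0,0,0,0,1, 0,0,0,0,0,0,0, 0,0,0,0,0,0,0, 0,0,0,0,0,0,0, 0,0,0,0,0,0,0, 0,0,0,0,0,0,0, 0,0,0,0,0,0,0, 0,0,0,0,0,0,0, 0,0,0,0,0,0,0]' 50
```

```text
time_s: 8.57
ee_pos: [0.4975, -0.1887, 0.017]
eef_rot: [-2.462, 0.001, -0.637]
force: [0.0, 0.3, 0.6]
grip_width: 0.0175
```

```bash
python3 -m inch '[0,0,0,0,0,0,0, 0,0,0,0,0,0,0, 0,-0.3,-0.39,0,0,0,0, 0,-1.2,-1.55,0,0,0,0, 0,-1.6,-1.94,0,0,0,0, 0,-1.6,-1.94,0,0,0,0, 0,-1.6,-1.94,0,0,0,0, 0,0,0,0,0,0,0]'
python3 - <<'E'
from h import *
yaw=1.174;x=np.array([np.cos(yaw),np.sin(yaw),0])
Rt=tilt(yaw,.68)[1];z=Rt[:,2]
g=np.array([.549,.096,0])-.14*x+[0,0,.13]
plan(g+.019*z,Rt);o=ctrl.get_obs();print(o["qpos"],o["force"],o["moment"])
E
```

```text
time_s: 9.57
ee_pos: [0.4983, -0.1891, 0.1193]
eef_rot: [-2.463, -0.003, -0.637]
force: [0.4, 0.3, -2.3]
grip_width: 0.0138
pos [ 0.4983 -0.1891  0.1193] rot [-2.4625 -0.0028 -0.6367]
shift cm [ -9.8315 -10.2663   8.7773] rows>= 2.6729911305690632 | turn [ 0.0013 -0.153  -0.1849] rows>= 1.2899460334428658
[-0.7584  0.3938  1.7671  0.7366  1.1902 -0.4809] [ 0.4414  0.3246 -2.2523] [-0.4526  0.3977 -0.0432]
```

```bash
python3 -m inch '[-1.0,-1.03,0.88,0,0,0,0, -2,-2.06,1.76,0,0,0,0, -2,-2.06,1.76,0,0,0,0, -2,-2.06,1.76,0,0,0,0, -2,-2.06,1.76,0,0,0,0, -0.83,-1,0.86,0,0,0,0, 0,0,0,0,-0.076,-0.092,0, 0,0,0,0,-0.076,-0.092,0, 0,0,0,0,0,0,0, 0,0,0,0,0,0,0]'
python3 - <<'E'
from h import *
yaw=1.174;Rt=tilt(yaw,.68)[1];o=ctrl.get_obs();print(o["ee_pos"],o["qpos"],o["force"])
im,d,K,D,W=cam("wrist");np.savez('w2.npz',im=im,d=d,K=K,D=D,W=W);cv2.imwrite("pics/w2.png",im[:,:,::-1])
for l in("slots","post","shelf_edge","bracket_claws"):
  for r in ctrl.place_of("wrist",l)[:1]: print(l,r)
im,d,K,D,W=cam("side");np.savez('s2.npz',im=im,d=d,K=K,D=D,W=W);cv2.imwrite("pics/s2.png",im[:,:,::-1])
E
```

```text
time_s: 10.82
ee_pos: [0.4987, -0.0213, 0.1129]
eef_rot: [-2.461, 0.005, -0.401]
force: [0.6, 0.4, -2.0]
grip_width: 0.0137
[ 0.4987 -0.0213  0.1129] [-0.469   0.3192  1.8934  0.7672  1.1285 -0.4791] [ 0.5577  0.4338 -2.02  ]
slots {'centre': [260.1, 99.0], 'score': 0.96}
post {'centre': [258.8, 159.8], 'score': 0.95}
bracket_claws {'centre': [257.6, 184.9], 'score': 0.98}
```

View pics/w2.png

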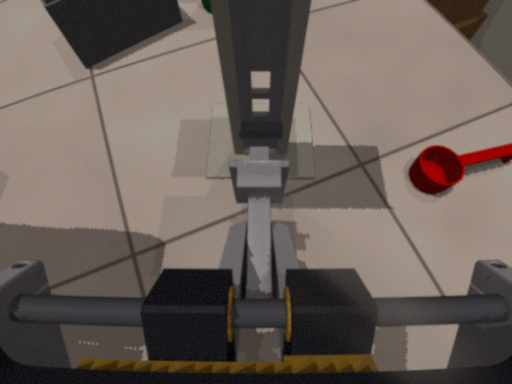

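The wrist picture shows the two slots at about (260,79) and (261,105), the shoe at (261,129), and the bracket claws at about (258,160), pointing at the post. I'll fit the strip plane, the slot edges and the bracket in the hand.

```bash
cat > fit.py <<'E'
from h import *
import sys
def cloud(a):
  d=a['d'];v,u=np.mgrid[0:384,0:512]
  un=cv2.undistortPoints(np.stack([u.ravel(),v.ravel()],1)[:,None].astype(float),a['K'],a['D'])[:,0]
  rays=np.c_[un,np.ones(len(un))]@a['W'][:3,:3].T
  return (rays*d.ravel()[:,None]+a['W'][:3,3]).reshape(384,512,3),rays.reshape(384,512,3)
if __name__=="__main__":
  a=np.load('w2.npz');P,r=cloud(a);o=a['W'][:3,3]
  c0=np.array([.549,.096]);x=np.array([.387,.922]);y=np.array([-.922,.387])
  for it in range(3):
    s=(P[...,:2]-c0)@x;t=(P[...,:2]-c0)@y
    lim=[.012,.004,.002][it]
    m=(a['d']>0)&(abs(s)<lim)&(abs(t)<.031)&(abs(t)>.013)&(P[...,2]>.085)&(P[...,2]<.2)
    A=P[m];c=A[:,:2].mean(0);vt=np.linalg.svd(A[:,:2]-c,full_matrices=False)[2]
    y=vt[0]*np.sign(-vt[0][0]);x=np.array([y[1],-y[0]])
    allm=(a['d']>0)&(abs((P[...,:2]-c)@x)<.004)&(P[...,2]>.09)&(P[...,2]<.22)&(abs((P[...,:2]-c)@y)<.05)
    tt=(P[allm][:,:2]-c)@y;lo,hi=np.percentile(tt,[.5,99.5]);c0=c+y*(lo+hi)/2
  print('face c',c0,'yaw',np.arctan2(x[1],x[0]),'width',hi-lo,'n',m.sum(),'rms',((A[:,:2]-c)@vt[1]).std())
  # intersect rays with plane
  lam=((c0-o[:2])@x)/(r[...,:2]@x);Q=o+r*lam[...,None];ty=(Q[...,:2]-c0)@y;zz=Q[...,2]
  s=(P[...,:2]-c0)@x
  for z in np.arange(.145,.05,-.0025):
    b=(abs(zz-z)<.00125)&(abs(ty)<.005);bw=(abs(zz-z)<.00125)&(s>.004)&(abs(ty)<.025)
    if b.any(): print('%.4f'%z,'n',b.sum(),'s med %.4f'%np.median(s[b]),'bright',a['im'][b].mean().round(), 'hole y',(ty[bw].min(),ty[bw].max()) if bw.any() else '')
E
python3 fit.py
```

```text
face c [0.5492 0.0949] yaw 1.1625926730650566 width 0.06312833951959343 n 5216 rms 0.0007551557568330837
0.1450 n 39 s med -0.0004 bright 45.0 hole y 
0.1425 n 39 s med -0.0004 bright 44.0 hole y 
0.1400 n 26 s med -0.0004 bright 45.0 hole y 
0.1375 n 38 s med -0.0006 bright 46.0 hole y 
0.1350 n 24 s med -0.0005 bright 82.0 hole y 
0.1325 n 24 s med 0.1406 bright 143.0 hole y (np.float64(-0.007069494661761697), np.float64(0.007529962117046021))
0.1300 n 36 s med 0.1359 bright 147.0 hole y (np.float64(-0.007154495397453165), np.float64(0.007625996526001935))
0.1275 n 24 s med 0.1311 bright 147.0 hole y (np.float64(-0.007212383161139557), np.float64(0.007691374313800331))
0.1250 n 24 s med 0.1276 bright 147.0 hole y (np.float64(-0.0072712766469158726), np.float64(0.007757868557820682))
0.1225 n 36 s med 0.1227 bright 147.0 hole y (np.float64(-0.007361559812157029), np.float64(0.00785976701946206))
0.1200 n 24 s med 0.1182 bright 147.0 hole y (np.float64(-0.007423083527022524), np.float64(0.007929181562943251))
0.1175 n 24 s med 0.1142 bright 132.0 hole y (np.float64(-0.007485708175469
[... 1148 characters left out ...]
 20 s med 0.0047 bright 88.0 hole y (np.float64(-0.007409993596792756), np.float64(0.008034872188587772))
0.0825 n 10 s med 0.0028 bright 62.0 hole y 
0.0800 n 20 s med 0.0008 bright 59.0 hole y 
0.0775 n 10 s med -0.0005 bright 49.0 hole y 
0.0750 n 20 s med -0.0007 bright 45.0 hole y 
0.0725 n 20 s med -0.0005 bright 43.0 hole y 
0.0700 n 10 s med -0.0011 bright 39.0 hole y 
0.0675 n 20 s med -0.0033 bright 37.0 hole y 
0.0650 n 10 s med -0.0052 bright 37.0 hole y 
0.0625 n 20 s med -0.0073 bright 37.0 hole y 
0.0600 n 10 s med -0.0087 bright 37.0 hole y 
0.0575 n 20 s med -0.0106 bright 37.0 hole y 
0.0550 n 10 s med -0.0123 bright 37.0 hole y 
0.0525 n 10 s med -0.0130 bright 33.0 hole y
```

```bash
cat > held.py <<'E'
from fit import *
def held(a,c0,yaw):
  P,r=cloud(a);x=np.array([np.cos(yaw),np.sin(yaw)]);y=np.array([-x[1],x[0]])
  s=(P[...,:2]-c0)@x;t=(P[...,:2]-c0)@y;z=P[...,2]
  o=ctrl.get_obs();R0=R.from_euler('xyz',o["eef_rot"]);g=o["ee_pos"]-.019*R0.apply([0,0,1])
  gs,gt=(g[:2]-c0)@x,(g[:2]-c0)@y;print('grip pt from arm s,t,z',gs,gt,g[2],'yaw err',np.arctan2(*R0.apply([0,-1,0])[1::-1])-yaw)
  m=(a['d']>0)&(abs(s-gs-.036)<.012)&(abs(t-gt)<.02)&(abs(z-g[2]-.028)<.012)
  A=np.c_[s[m],t[m],np.ones(m.sum())];k=np.ones(m.sum(),bool)
  for i in range(5):
    co=np.linalg.lstsq(A[k],z[m][k],rcond=None)[0];k=abs(A@co-z[m])<.0015
  print('pad n',k.sum(),'slope s,t',co[:2],'z at centre',np.median(z[m][k]),'t',np.percentile(t[m][k],[1,99]),'s',np.percentile(s[m][k],[1,50,99]))
  b=(a['d']>0)&(abs(s-gs-.015)<.015)&(abs(t-gt)<.012)&(abs(z-g[2]-.012)<.006)
  f=np.polyfit(s[b],z[b],1);print('bar n',b.sum(),'slope',f[0],'z at +15',np.median(z[b]),'line t(s)',np.polyfit(s[b],t[b],1))
  q=(a['d']>0)&(s-gs>.047)&(s-gs<.064)&(abs(t-gt)<.01)&(abs(z-g[2]-.02)<.006)
  print('claw top n',q.sum(),'z',np.median(z[q]) if q.any() else '', 't',np.percentile(t[q],[2,98]) if q.any() else '','smax',s[q].max() if q.any() else '')
E
python3 - <<'E'
from held import *
held(np.load('w2.npz'),np.array([.5492,.0949]),1.1626)
E
```

```text
grip pt from arm s,t,z -0.13873746263213077 -0.00020379855529065183 0.12823592924669389 yaw err 0.0065129304985007686
pad n 1380 slope s,t [0.0034 0.0064] z at centre 0.1553710291594838 t [-0.0162  0.0174] s [-0.1122 -0.1027 -0.0942]
bar n 1165 slope 0.01776791878826524 z at +15 0.139317457562967 line t(s) [0.029  0.0041]
claw top n 243 z 0.14740446677565372 t [-0.0047  0.0068] smax -0.07957532060254573
```

```bash
python3 -m inch '[0.03,0.49,0.607,0,0,0,0, 0.03,0.49,0.607,0,0,0,0, 0,-1.458,1.18,0,0,0,0, 0,-1.458,1.18,0,0,0,0, 0,-1.458,1.18,0,0,0,0, 0,-0.97,0.786,0,0,0,0, 0,-0.486,0.393,0,0,0,0, 0,0,0,0,0,0,0, 0,0,0,0,0,0,0]'
python3 - <<'E'
from held import *
print(ctrl.get_obs()["force"])
im,d,K,D,W=cam("wrist");np.savez('w3.npz',im=im,d=d,K=K,D=D,W=W);cv2.imwrite("pics/w3.png",cv2.resize(im[60:260,160:360,::-1],None,fx=3,fy=3))
held(np.load('w3.npz'),np.array([.5492,.0949]),1.1626)
E
sed "s/w2.npz/w3.npz/;s/np.arange(.145,.05,-.0025)/np.arange(.137,.076,-.002)/" fit.py > fit3.py; python3 fit3.py
```

```text
time_s: 12.25
ee_pos: [0.5285, 0.0471, 0.0977]
eef_rot: [-2.461, 0.004, -0.398]
force: [-0.4, -0.8, -2.0]
grip_width: 0.0138
[-0.3504 -0.7986 -1.9748]
grip pt from arm s,t,z -0.06409579406096927 -0.0001986733215918468 0.11251802409871112 yaw err 0.0064860016692214195
pad n 1375 slope s,t [0.0018 0.0054] z at centre 0.14021499267656656 t [-0.0163  0.0173] s [-0.0376 -0.028  -0.0195]
bar n 1180 slope 0.018691812063434832 z at +15 0.12409129268175138 line t(s) [0.0333 0.0019]
claw top n 399 z 0.13251804324164398 t [-0.0097  0.0094] smax -0.00013983911794253776
face c [0.5491 0.095 ] yaw 1.1632544356899657 width 0.06296890110230106 n 7262 rms 0.0006588975927297743
0.1370 n 32 s med -0.0009 bright 50.0 hole y 
0.1350 n 47 s med -0.0008 bright 77.0 hole y 
0.1330 n 32 s med 0.0449 bright 130.0 hole y (np.float64(-0.007440144039613446), np.float64(0.0075076919048701046))
0.1310 n 32 s med 0.0883 bright 161.0 hole y (np.float64(-0.00748049834999471), np.float64(0.007598417478784349))
0.1290 n 30 s med 0.0856 bright 160.0 hole y (np.float64(-0.007521326399947441), np.float64(0.007691276583707
[... 917 characters left out ...]
7.0 hole y 
0.1050 n 28 s med -0.0200 bright 56.0 hole y 
0.1030 n 22 s med -0.0212 bright 57.0 hole y 
0.1010 n 15 s med -0.0218 bright 58.0 hole y 
0.0990 n 26 s med -0.0228 bright 58.0 hole y 
0.0970 n 26 s med -0.0236 bright 58.0 hole y 
0.0950 n 13 s med -0.0247 bright 58.0 hole y 
0.0930 n 15 s med -0.0252 bright 58.0 hole y 
0.0910 n 26 s med -0.0263 bright 58.0 hole y 
0.0890 n 26 s med -0.0270 bright 59.0 hole y 
0.0870 n 12 s med -0.0280 bright 60.0 hole y 
0.0850 n 12 s med -0.0285 bright 58.0 hole y 
0.0830 n 12 s med -0.0291 bright 58.0 hole y 
0.0810 n 12 s med -0.0299 bright 59.0 hole y 
0.0790 n 15 s med -0.0308 bright 59.0 hole y 
0.0770 n 24 s med -0.0314 bright 59.0 hole y
```

View pics/w3.png

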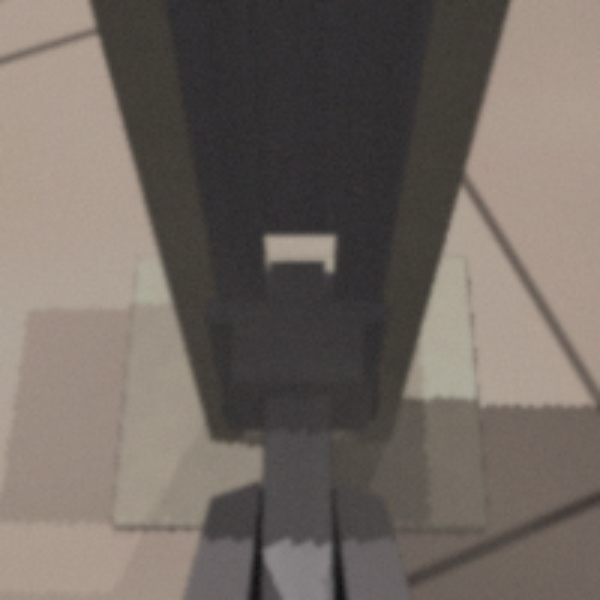

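The crop shows the upper claw (x 272–326) centred in the upper slot (x 264–337), with its top just below the slot's top edge (row 235). I'll push it in.

```bash
python3 -m inch '[0,-0.233,0.189,0,0,0,0, 0,-0.233,0.189,0,0,0,0, 0,-0.233,0.189,0,0,0,0, 0,0,0,0,0,0,0]'; python3 -m inch '[0,-0.233,0.189,0,0,0,0, 0,-0.233,0.189,0,0,0,0, 0,-0.156,0.126,0,0,0,0, 0,0,0,0,0,0,0]'
```

```text
time_s: 12.8
ee_pos: [0.5321, 0.056, 0.0978]
eef_rot: [-2.461, 0.004, -0.398]
force: [0.3, -0.0, -2.6]
grip_width: 0.0137
time_s: 13.3
ee_pos: [0.5352, 0.0633, 0.0978]
eef_rot: [-2.461, 0.004, -0.398]
force: [-0.5, -0.3, -2.3]
grip_width: 0.0139
```

```bash
python3 -m inch '[0,-0.156,0.126,0,0,0,0, 0,0,0,0,0,0,0]'; python3 -m inch '[0,0.126,0.156,0,0,0,0, 0,0.126,0.156,0,0,0,0, 0,0.063,0.078,0,0,0,0, 0,0,0,0,0,0,0]';  python3 -m inch '[0,0.063,0.078,0,0,0,0, 0,0.063,0.078,0,0,0,0,  0,0,0,0,0,0,0]'
```

```text
time_s: 13.55
ee_pos: [0.5356, 0.0642, 0.0977]
eef_rot: [-2.462, 0.004, -0.398]
force: [-7.4, -10.7, 2.5]
grip_width: 0.0139
time_s: 14.05
ee_pos: [0.5362, 0.064, 0.0929]
eef_rot: [-2.462, 0.003, -0.399]
force: [-3.9, -9.5, 2.5]
grip_width: 0.0137
time_s: 14.42
ee_pos: [0.5363, 0.064, 0.091]
eef_rot: [-2.462, 0.002, -0.399]
force: [-4.4, -10.3, 2.6]
grip_width: 0.0138
```

```bash
python3 -m inch '[0,0.06,-0.05,0,0,0,0, 0,0.063,0.078,0,0,0,0, 0,0,0,0,0,0,0]';  python3 -m inch '[0,0.063,0.078,0,0,0,0, 0,0,0,0,0,0,0]'; python3 -m inch '[0,0.063,0.078,0,0,0,0, 0,0,0,0,0,0,0]'
```

```text
time_s: 14.8
ee_pos: [0.5356, 0.0642, 0.0896]
eef_rot: [-2.461, 0.004, -0.398]
force: [-0.5, -2.3, -1.5]
grip_width: 0.0134
time_s: 15.05
ee_pos: [0.5357, 0.0641, 0.0891]
eef_rot: [-2.461, 0.003, -0.398]
force: [-4.0, -6.0, 4.9]
grip_width: 0.0137
time_s: 15.3
ee_pos: [0.5357, 0.0641, 0.0883]
eef_rot: [-2.461, 0.003, -0.398]
force: [-6.3, -6.7, 8.7]
grip_width: 0.0135
```

```bash
python3 -m inch '[0,0,0,0,0,0,0.5, 0,0,0,0,0,0,0.5, 0,0,0,0,0,0,0.5, 0,0,0,0,0,0,0.5, 0,0,-1.5,0,0,0,0.5, 0,0,-2.5,0,0,0,0.5, 0,0,-2.5,0,0,0,0.5, 0,0,-2.5,0,0,0,0.5, 0,0,0,0,0,0,0, 0,0,0,0,0,0,0]'
python3 - <<'E'
from held import *
c0=np.array([.5492,.0949]);yaw=1.163;x=np.array([np.cos(yaw),np.sin(yaw),0])
print(ctrl.get_obs()["force"])
im,d,K,D,W=cam("wrist");np.savez('w4.npz',im=im,d=d,K=K,D=D,W=W);cv2.imwrite("pics/w4.png",im[:,:,::-1])
P,r=cloud(np.load('w4.npz'));y=np.array([-x[1],x[0]])
s=(P[...,:2]-c0)@x[:2];t=(P[...,:2]-c0)@y;z=P[...,2]
m=(s>-.025)&(s<-.001)&(abs(t)<.016)&(z>.115)&(z<.14);zm=np.median(z[m]);m&=abs(z-zm)<.002
print('pad',m.sum(),zm,np.percentile(s[m],[1,99]),np.percentile(t[m],[1,99]),np.linalg.lstsq(np.c_[s[m],t[m],np.ones(m.sum())],z[m],rcond=None)[0])
Rt=tilt(yaw,.785)[1]
p=np.r_[c0,0]+x*-.0085+[0,0,zm+.0057+.012]
plan(p,Rt)
E
```

```text
time_s: 16.55
ee_pos: [0.5137, 0.0121, 0.1573]
eef_rot: [-2.461, 0.004, -0.398]
force: [0.2, 0.2, -0.3]
grip_width: 0.0303
[ 0.1633  0.2426 -0.2762]
pad 609 0.13041434272641972 [-0.0223 -0.0011] [-0.0153  0.0151] [0.049  0.0022 0.1312]
pos [0.5137 0.0124 0.1571] rot [-2.4613  0.0048 -0.3979]
shift cm [ 0.0737 -5.7607  5.8151] rows>= 1.3097206289434629 | turn [0.1047 0.0102 0.0041] rows>= 0.5662470551332844
```

View pics/w4.png

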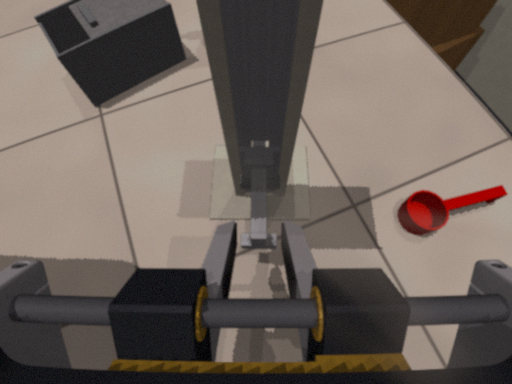

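The bracket is hanging on the strip, with the pad at about (261,152) and its stop at (259,240), free of the fingers. I'll lean further back and move over the pad with the fingers shut.

```bash
python3 -m inch '[0,0,0,0.1047,0.0102,0.0041,0, 0,0,0,0,0,0,0, 0,0,0,0,0,0,0, 0,0,0,0,0,0,0]' 20
python3 - <<'E'
from held import *
c0=np.array([.5492,.0949]);yaw=1.163;x=np.array([np.cos(yaw),np.sin(yaw),0])
plan(np.r_[c0,0]+x*-.0085+[0,0,.148])
E
```

```text
time_s: 17.1
ee_pos: [0.514, 0.0123, 0.1579]
eef_rot: [-2.358, -0.001, -0.407]
force: [0.6, 0.0, 0.4]
grip_width: 0.0007
pos [0.514  0.0123 0.1579] rot [-2.3578 -0.0014 -0.4072]
shift cm [-0.0468 -5.0634  6.4384] rows>= 1.3105680228291277 | turn [0. 0. 0.] rows>= 0.0
```

```bash
python3 -m inch '[-0.01,-1.27,1.61,0,0,0,0, -0.01,-1.27,1.61,0,0,0,0, -0.01,-1.27,1.61,0,0,0,0, -0.01,-0.76,0.97,0,0,0,0, 0,-0.49,0.64,0,0,0,0, 0,0,0,0,0,0,0, 0,0.35,0.35,0,0,0,0, 0,0.28,0.28,0,0,0,0, 0,0,0,0,0,0,0]'
```

```text
time_s: 18.23
ee_pos: [0.5456, 0.0865, 0.1386]
eef_rot: [-2.357, -0.0, -0.408]
force: [0.4, -0.5, -0.4]
grip_width: 0.0006
```

```bash
python3 -m inch '[0,0.14,0.14,0,0,0,0, 0,0.07,0.07,0,0,0,0, 0,0,0,0,0,0,0]'; python3 -m inch '[0,0.14,0.14,0,0,0,0, 0,0,0,0,0,0,0]'
```

```text
time_s: 18.6
ee_pos: [0.5462, 0.0867, 0.1367]
eef_rot: [-2.356, -0.002, -0.408]
force: [-1.2, -1.5, 5.8]
grip_width: 0.0004
time_s: 18.85
ee_pos: [0.5463, 0.0867, 0.1349]
eef_rot: [-2.356, -0.002, -0.408]
force: [0.2, -1.5, 7.2]
grip_width: 0.0003
```

```bash
python3 -m inch '[0,0.14,0.14,0,0,0,0, 0,0,0,0,0,0,0]'; python3 -m inch '[0,0.1,0.1,0,0,0,0, 0,0,0,0,0,0,0]'; python3 -m inch '[0,0.1,0.1,0,0,0,0, 0,0,0,0,0,0,0]'
```

```text
time_s: 19.1
ee_pos: [0.5464, 0.0867, 0.133]
eef_rot: [-2.355, -0.002, -0.408]
force: [-1.0, -1.0, 7.3]
grip_width: 0.0003
time_s: 19.35
ee_pos: [0.5464, 0.0868, 0.1318]
eef_rot: [-2.355, -0.003, -0.408]
force: [-0.9, -0.6, 8.1]
grip_width: 0.0006
time_s: 19.6
ee_pos: [0.5465, 0.0868, 0.1304]
eef_rot: [-2.355, -0.003, -0.408]
force: [-0.7, -0.2, 9.4]
grip_width: 0.0003
```

```bash
python3 -m inch '[0,0.1,0.1,0,0,0,0, 0,0,0,0,0,0,0]'; python3 -m inch '[0,0.07,0.07,0,0,0,0, 0,0,0,0,0,0,0]'
```

```text
time_s: 19.85
ee_pos: [0.5468, 0.0868, 0.1299]
eef_rot: [-2.354, -0.004, -0.408]
force: [-3.7, -2.0, 16.3]
grip_width: 0.0007
time_s: 20.1
ee_pos: [0.5472, 0.0868, 0.1296]
eef_rot: [-2.353, -0.005, -0.408]
force: [-5.5, -3.6, 22.4]
grip_width: 0.0002
```

The force climbs steeply after about 7 mm of travel, so this is the firm stop. One slightly harder press, then retreat and look.

```bash
python3 -m inch '[0,0.09,0.09,0,0,0,0, 0,0,0,0,0,0,0]'; python3 -m inch '[0,-0.5,-0.5,0,0,0,0, 0,-0.7,-0.7,0,0,0,0, 0,0.5,-2,0,0,0,0, 0,0,-3,0,0,0,0, 0,0,-3,0,0,0,0, 0,0,0,0,0,0,0, 0,0,0,0,0,0,0]'
python3 - <<'E'
from held import *
c0=np.array([.5492,.0949]);yaw=1.163;x=np.array([np.cos(yaw),np.sin(yaw),0])
im,d,K,D,W=cam("wrist");np.savez('w5.npz',im=im,d=d,K=K,D=D,W=W)
P,r=cloud(np.load('w5.npz'));y=np.array([-x[1],x[0]])
s=(P[...,:2]-c0)@x[:2];t=(P[...,:2]-c0)@y;z=P[...,2]
m=(s>-.025)&(s<-.001)&(abs(t)<.016)&(z>.11)&(z<.14);zm=np.median(z[m]);m&=abs(z-zm)<.002
print('pad',m.sum(),zm,np.percentile(s[m],[1,99]),np.percentile(t[m],[1,99]),np.linalg.lstsq(np.c_[s[m],t[m],np.ones(m.sum())],z[m],rcond=None)[0])
a=cv2.resize(im[40:300,130:400],None,fx=2.2,fy=2.2)
im2=cam("side")[0];b=cv2.resize(im2,None,fx=1,fy=1)
cv2.imwrite("pics/w5.png",a[:,:,::-1]);cv2.imwrite("pics/s5.png",im2[:,:,::-1])
E
```

```text
time_s: 20.35
ee_pos: [0.5476, 0.0867, 0.1294]
eef_rot: [-2.352, -0.006, -0.408]
force: [-7.6, -5.6, 31.0]
grip_width: 0.0004
time_s: 21.22
ee_pos: [0.5217, 0.0317, 0.195]
eef_rot: [-2.357, -0.0, -0.408]
force: [-0.3, -0.2, -0.5]
grip_width: 0.0007
pad 460 0.12427514747890944 [-0.0218 -0.0013] [-0.0151  0.0153] [0.0403 0.0193 0.1248]
```

View pics/w5.png

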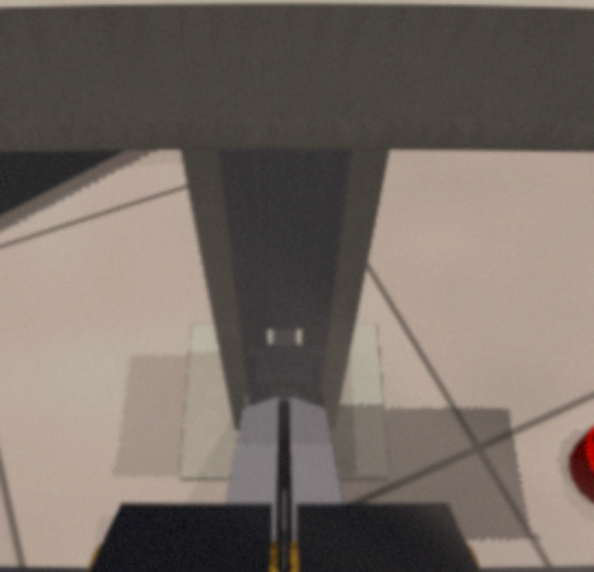

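View pics/s5.png

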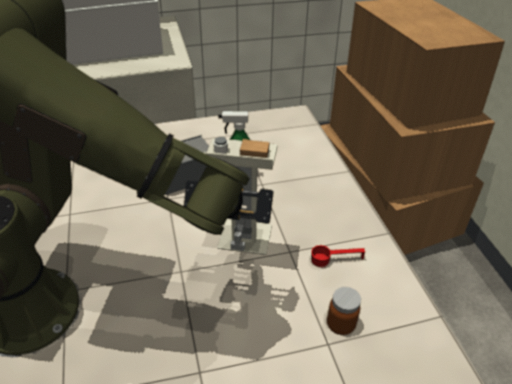

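The wrist crop shows the claw in the upper slot at about (285,336). The side picture shows the caddy, jar and scoop in place and the arm free. I'll back away further, check once more and hand in.

```bash
python3 -m inch '[0,0,-3,0,0,0,0, 0,0,-3,0,0,0,0, 0,0,-2,0,0,0,0, 0,0,0,0,0,0,0, 0,0,0,0,0,0,0]'
python3 - <<'E'
from held import *
c0=np.array([.5492,.0949]);yaw=1.163;x=np.array([np.cos(yaw),np.sin(yaw),0])
im,d,K,D,W=cam("wrist");np.savez('w6.npz',im=im,d=d,K=K,D=D,W=W)
P,r=cloud(np.load('w6.npz'));y=np.array([-x[1],x[0]])
s=(P[...,:2]-c0)@x[:2];t=(P[...,:2]-c0)@y;z=P[...,2]
m=(s>-.025)&(s<-.001)&(abs(t)<.016)&(z>.11)&(z<.14);zm=np.median(z[m]) if m.any() else 0
print('pad',m.sum(),zm)
for n in("scene","side"):
  c=cam(n)
  for l in("caddy","jar","scoop","spray"):
    for q in ctrl.place_of(n,l)[:1]: print(n,l,round(q["score"],2),atz(q["centre"],0,*c[2:]))
print(ctrl.get_obs()["force"]); print(ctrl.hand_in())
E
```

```text
time_s: 21.95
ee_pos: [0.4994, -0.0195, 0.2512]
eef_rot: [-2.356, 0.0, -0.407]
force: [-0.1, 0.1, -0.2]
grip_width: 0.0004
pad 399 0.12427847683640753
scene caddy 0.66 [ 0.7204 -0.0044  0.    ]
scene jar 0.93 [ 0.7031 -0.1898  0.    ]
scene scoop 0.9 [ 0.728  -0.0046  0.    ]
scene spray 0.73 [0.6113 0.3962 0.    ]
side caddy 0.79 [0.4343 0.4158 0.    ]
side jar 0.57 [ 0.7123 -0.2087  0.    ]
side scoop 0.96 [ 0.7267 -0.0169  0.    ]
[0.7133 0.3091 0.4379]
the job is handed in; nothing more can be done
None
```

I hooked both claws of the bracket into the slots, let it down on to the shoe, released it, and pressed on the pad with shut fingers. I then backed away and handed in at about 22 s.

- **Locked:** While pressing, the force stayed at about 8 N over roughly 7 mm. It then rose steeply to 31 N at a firm stop, so the shoe is fully down.
- **Height:** After release the pad sits at 124.3 mm, so the grip point is at about 96.3 mm. I had predicted 96.8 mm from the slot edges. A second look just before handing in gave the same pad height. The arm was clear of everything.
- **Other objects:** The spray bottle, jar and scoop were found where they started, within the detector's scatter of about 1 to 2 cm. The caddy also matched in the side camera.
- **Check that disagreed:** The scene camera's last caddy report landed on the scoop's position. I took it as a false detection, because the side camera shows the caddy in place and the arm never went near it.

I did not see the shoe or the lower claw directly at the end. That they are in place is inferred from the press force, the travel and the final height.

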